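# Square the incense box into the corner of the acrylic tray

## Robot

A 7-joint arm with a two-finger parallel gripper is mounted at the origin on the work surface. World frame = base frame: x ahead of the robot, y to its left, z up, the work surface at z = 0. Lengths are in mm, angles in rad, forces in N, time in s.
With the tool pointing down it reaches from about 400 to 875 mm from the base axis. Payload 4.4 kg.
Tool frame: the origin (TCP) lies at the very end of the fingers, on their centre line; the grasp point (between the pads) lies 19 mm behind it; z points along the fingers, y is the line along which they close (so a half turn about z gives the same grasp; the last joint's range is limited). The gripper opens to 85 mm and grips with 20 to 120 N. Pads are 22 mm wide; open, the fingers measure 114 mm over their backs; the gripper's body (76 mm by 85 mm) begins 54 mm behind the grasp point. The pads swing forward as they close: fully open they stand 13 mm farther back than shut.
Start: joints at [1.245, 0.628, 0.038, 1.517, -0.027, 0.996, -0.02], TCP at [167.004, -628.194, 231.313] pointing down, gripper open.
Joint ranges: [-3.06, 3.06], [-0.37, 2.12], [-1.25, 1.32], [0.18, 2.47], [-1.1, 4.24], [0.23, 1.98], [-2.94, 2.94]. Speed limits (rad/s): [2.57, 2.57, 3.14, 3.14, 3.14, 3.14, 3.14].

## Interface

Orientations are given as [roll, pitch, yaw] about the fixed x, y, z axes, in that order (R = Rz(yaw) Ry(pitch) Rx(roll)).
In Python, from cell import ctrl gives the robot as it stands.
- The arm moves only by the tool step_arm, never from a script. Its argument "series" is a list that holds one entry, the list of rows, each a list of 7 numbers: the turn, a rotation vector about the tool's x, y, z as a fraction of full scale, then the shift along the tool's x, y, z as a fraction of full scale, then the closure, from 0 (fully open) to 1 (shut). In form: [[[ax, ay, az, tx, ty, tz, gripper], ...]]. A call has 1 to 12 rows; each row shifts and turns the commanded pose from where the row before left it, along the tool's axes as they then stand; what a row does not reach is not made up. Full scale, the value 1, is 150 mm for a shift and 45 degrees for a turn. A row lasts 1/10 s, in which the tool goes at most 50 mm and 8.59 degrees, less where a joint would pass 70% of its speed; a pose out of reach is approached as far as the arm can. A call with a number of a shift or a turn outside -1 to 1 is refused whole. A call with a gripper value outside its range is refused whole. The fingers move at their own pace and stop on an object; the grip force is fixed at half the most. Time passes only in rows, so rows that do not move let the fingers close. It gives the time, the measured TCP pose, the force, the opening and the grip force at its end, in the units of the state.
- ctrl.read_state(): the state, without advancing time (a new reading comes with each control period).
- ctrl.get_image(name): name is "scene" or "top" or "wrist"; returns a dict with "img" (384x512x3 uint8, red, green, blue), "fx", "fy", "cx", "cy" (pixels), "R" (3x3) and "t" (3): a world point X has camera coordinates R X + t. Camera axes: x right, y down, z forward; pixel columns grow to the right and rows downward; lengths in mm; the calibration is good to about 2 mm. A picture is of the moment at which its call begins. There is no depth.
- ctrl.finish_job(): hands the job in; it is judged then, once.
Trained networks look in a picture, given as the dict that the camera call returned (one of the last four; its "shot" number tells which), for a name from the list of things; names that differ only in an ending like _2 or _b are one class to them, and where a whole thing is asked for, a point or a joint stands for the part that bears it (a point fixed in the world has none). Each returns a list of dicts, best first, with "score" (0 to 1); they miss things now and then, are a little off and sometimes report something else, mostly with a low value. They report only what shows in the picture. A call takes as long as a camera call. They do not tell look-alikes from the thing itself.
- ctrl.recognise(picture, thing): "centre" ([column, row] in pixels, amid what is visible of it).
The state is a dict: "clock": time; "qpos": joint angles; "qd": joint speeds; "tau": joint torques, N m; "eef_pos": TCP position; "tool_rot": TCP orientation; "force": force on the tool from outside, world axes, zero at the start; "torque": the same for the moment, N m; "width": finger opening in mm; "gripper_force": force on a finger pad.
Only numpy, scipy, OpenCV 4.12 (cv2) and the standard library are available. Lean on these libraries where they do the work, as an engineer would, in place of code of your own. Each camera call takes 0.05 s, during which the arm holds its last target. There are 200 camera calls.

## Task

The walnut incense box has been left crooked at the open front of the top acrylic tray. Push it fully home into the back left corner of that top tray (left as you face the open front, the side away from the remote), so that it sits flat and square with its back flush against the back wall and its left end flush against the left wall. Leave the remote and everything else on the shelf undisturbed.

Things in the scene. Friction and masses are not known exactly. Their poses are not given: they have to be found in the camera images.
- tray: Three-tier stacking tray of clear 4 mm acrylic, 204 deep (x) x 318 wide (y) x 166 mm high; stands firmly, does not move. Origin on the shelf top (z=0) under the centre of the top tier's inner floor. +x to the back wall, +y to the left wall as seen facing the open front, which faces -x, roughly the robot. Only the top tier matters; the lower ones hold papers and cases.
- tray_corner (a point): Inner back left corner of the top tier: back wall's inner face, left wall's inner face and floor surface meet here (tray frame x +100, y +155, z +120 mm; axes as the tray's). Inner floor: 200 mm from here to the open front edge (no lip), 310 mm to the right wall. Back and side walls rise 46 mm above the floor (to z = 166 mm).
- incense_box: Closed dark walnut box, smooth upright sides, 100 (x) x 150 (y) x 42 mm high, about 0.35 kg, flush brass ring in the lid. Loose, slides when pushed; too wide to grip. Origin: centre of its underside. Its +x face belongs against the tray's back wall, its +y end against the left wall. Starts on the top tier's floor within 0.25 rad of the tray's directions, front edge near or over the open front.
- box_bl (a point): The box's back left upright edge, at half its height (box frame x +50, y +75, z +21 mm).
- box_br (a point): The box's back right upright edge, at half its height (box frame x +50, y -75, z +21 mm).
- box_fl (a point): The box's front left upright edge, at half its height (box frame x -50, y +75, z +21 mm).
- remote: Black television remote with grey keys, 170 mm (x) x 44 mm (y) x 18 mm, 0.11 kg, loose, lying on the top tier's floor along the right wall. Origin: centre of its underside, x along its length. At least 50 mm of floor is free between it and the incense box at the start. To be left where it is.
- fidget_cube: Red plastic fidget cube, 34 mm, loose on the shelf beside the tray. Origin: centre of its underside. Bystander.
- incense_dish: White ceramic incense dish, 104 mm across and 18 mm high, with one thin incense stick standing up to 128 mm, loose on the shelf beside the tray. Origin: centre of its underside. Bystander.
- coaster_a: Silver aluminium coaster, 96 mm across, 6 mm thick, loose on the shelf beside the tray. Origin: centre of its underside. Bystander.
- coaster_b: A second, identical coaster. Bystander.
- phone_stand: Near-black hard silicone phone stand, 90 x 70 mm base, about 112 mm high, loose on the shelf. Origin: centre of its underside. Bystander.
There are look-alikes about, which are no part of the job. There is more than one size of the incense_box; the job needs the largest.

How it is judged:
By the outcome, as a careful person would: the job done as asked, in the order asked, and still so for the second after the job is handed in, with the robot touching nothing.
It also fails if it takes over 51 s, if anything falls off the work surface, if the arm or the gripper's body presses on something with over 40 N, if the wrist force passes 120 N, or if a joint passes its speed limit or range.

## Working session

There is one attempt and no reset: what is moved stays moved. The work goes in short steps, Python scripts to look and compute and a tool call to move; the robot and the scene stay as the last step left them, time stands still between calls to the robot, and variables do not carry over. Pictures are saved under pics/ and viewed, at most 10 in all, crops included, and the job is handed in when it is done.

Besides the shell and the picture viewer there is one more tool, called after "Request:" by a JSON object that holds its "fn" and its "kwargs", one argument or row to a line. step_arm: Moves the arm, as the interface text tells. Shift numbers are shares of 150 mm and turn numbers shares of 45 degrees, none past 1 either way. Its arguments: {"type":"object","properties":{"series":{"type":"array","items":{"type":"array","items":{"type":"array","items":{"type":"number","minimum":-1,"maximum":1}}}}},"required":["series"]}

```bash
mkdir -p pics; python3 - <<'E'
from cell import ctrl
import cv2
s=ctrl.read_state();print(s['clock'],s['eef_pos'],s['tool_rot'])
for n in ['scene','top']:
    p=ctrl.get_image(n)
    cv2.imwrite(f'pics/{n}1.png',cv2.resize(p['img'][:,:,::-1],(800,600),interpolation=cv2.INTER_CUBIC))
    print(n,p['fx'],p['cx'],p['cy'],p['R'],p['t'])
    for t in ['tray','tray_corner','incense_box','box_bl','box_br','box_fl','remote','phone_stand','incense_dish']:
        print(t,[(d['centre'],round(d['score'],2)) for d in ctrl.recognise(p,t)][:4])
E
```

```text
0.0 [ 166.86281351 -627.5822685   230.37898457] [-3.13970025e+00  1.90343445e-05  2.59810768e-01]
scene 387.64347951456807 256.1176735464489 192.78531714463304 [[-0.68017519  0.73299356 -0.00906364]
 [ 0.54177516  0.4943299  -0.67979234]
 [-0.49380298 -0.46728834 -0.73334864]] [ 340.11201646 -302.57332094 1327.07880309]
tray [([228.1, 208.2], 0.69)]
tray_corner [([229.7, 201.1], 0.9), ([328.9, 334.7], 0.71)]
incense_box [([302.9, 159.3], 0.76), ([370.2, 230.4], 0.74), ([265.3, 174.0], 0.61)]
box_bl [([301.5, 162.0], 0.8), ([365.5, 230.3], 0.74), ([266.7, 175.3], 0.67)]
box_br [([367.5, 230.8], 0.9), ([265.4, 176.3], 0.76), ([299.8, 161.0], 0.68)]
box_fl [([365.1, 232.3], 0.94), ([263.0, 174.5], 0.78), ([303.0, 162.3], 0.61)]
remote [([204.4, 149.6], 0.9)]
phone_stand [([329.0, 332.1], 0.55)]
incense_dish [([267.3, 290.7], 0.59)]
top 436.8796589359169 250.62091010689656 192.465565988939 [[-0.00943007 -0.9998607   0.01377161]
 [-0.99370181  0.00783234 -0.11178268]
 [ 0.11165925 -0.01473899 -0.99363724]] [  74.90293645  588.71782839 1140.45419221]
tray [([275.7, 163.6], 0.63), ([239.9, 193.3], 0.38)]
tray_corner [([276.9, 162.3], 0.62)]
incense_box [([159.9, 244.9], 0.86), ([253.1, 270.0], 0.76), ([240.4, 195.4], 0.58)]
box_bl [([257.6, 267.4], 0.95), ([239.9, 195.9], 0.85), ([159.9, 240.8], 0.63)]
box_br [([156.3, 242.4], 0.82), ([239.8, 191.5], 0.71), ([258.9, 266.6], 0.59)]
box_fl [([239.5, 194.5], 0.85), ([157.1, 244.6], 0.85), ([256.1, 266.6], 0.83)]
remote [([319.6, 185.1], 0.68)]
phone_stand [([126.6, 144.4], 0.95)]
incense_dish [([182.2, 140.0], 0.83)]
```

View pics/scene1.png

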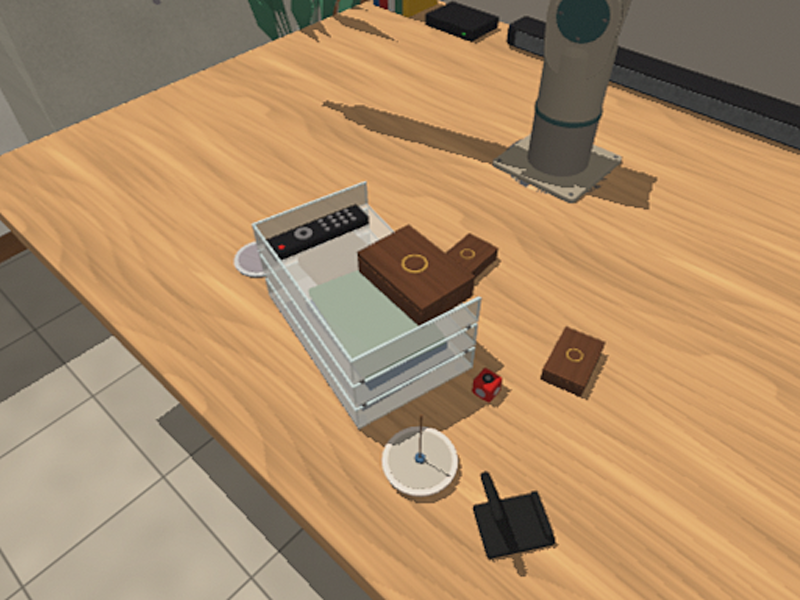

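View pics/top1.png

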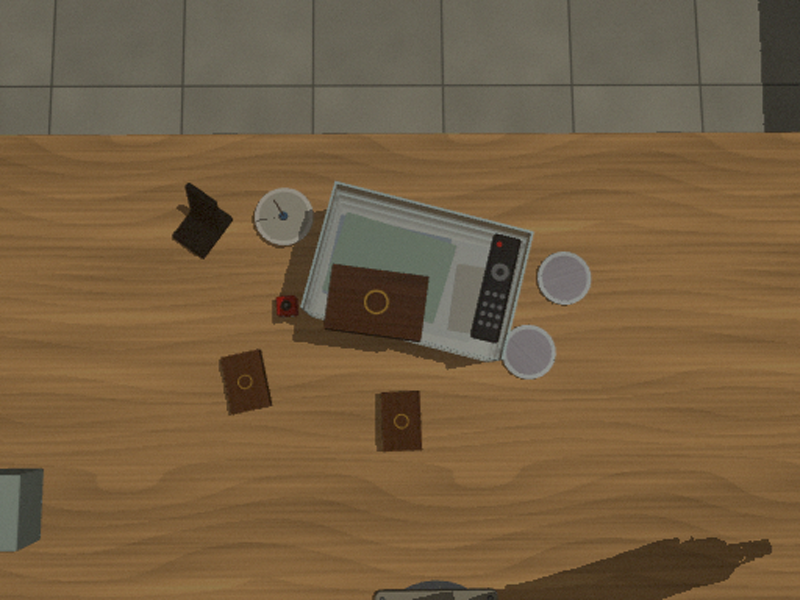

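The scene shows three walnut boxes. In the top picture the largest is at (376,302), in the top tray; two small ones lie on the shelf at (245,382) and (400,420). Only the one in the tray fits the job. Next I'll view an enlarged crop to confirm it and find the corners.

```bash
python3 - <<'E'
from cell import ctrl
import cv2,pickle
p=ctrl.get_image('top');pickle.dump(p,open('top.pkl','wb'))
c=p['img'][105:245,165:360,::-1]
cv2.imwrite('pics/crop1.png',cv2.resize(c,None,fx=4,fy=4,interpolation=cv2.INTER_CUBIC))
E
```

```text
(no output)
```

View pics/crop1.png

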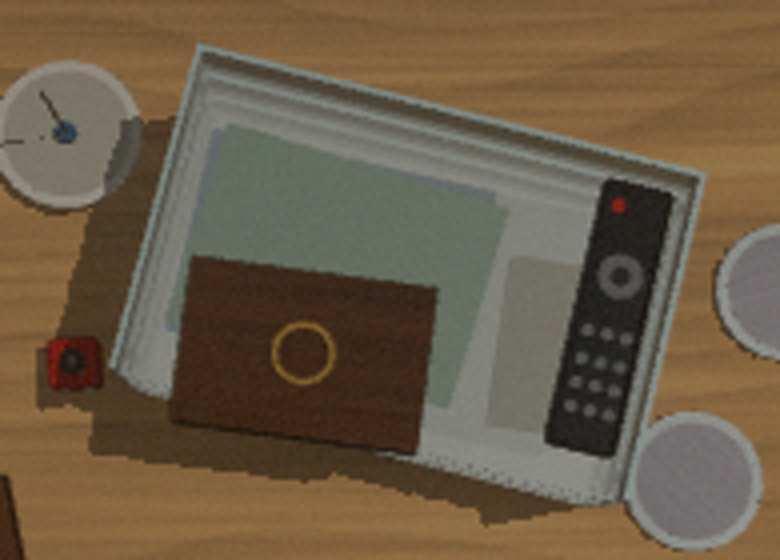

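```bash
cat > h.py <<'E'
import numpy as np
def ray(p,uv,z):
    d=np.array([(uv[0]-p['cx'])/p['fx'],(uv[1]-p['cy'])/p['fy'],1])
    o=-p['R'].T@p['t']; d=p['R'].T@d
    return o+d*(z-o[2])/d[2]
E
python3 - <<'E'
import pickle,numpy as np
from h import *
p=pickle.load(open('top.pkl','rb'))
def g(u,v,z): return ray(p,((u+.5)/4-.5+165,(v+.5)/4-.5+105),z)
def show(n,L,z):
    P=[g(*q,z)[:2] for q in L]
    print(n,[x.round(1).tolist() for x in P])
    for i in range(4):
        d=P[(i+1)%4]-P[i];print('  ',np.hypot(*d).round(1),np.degrees(np.arctan2(d[1],d[0])).round(2))
show('rim BL BR FR FL (outer 318,204)',[(199,46),(706,175),(622,500),(112,367)],166)
show('box BL BR FR FL',[(190,256),(438,288),(418,454),(170,420)],162)
show('remote',[(606,180),(670,192),(612,457),(545,442)],138)
E
```

```text
rim BL BR FR FL (outer 318,204) [[761.1, 157.8], [679.6, -147.5], [484.8, -91.4], [566.1, 209.4]]
   316.0 -104.94
   202.7 163.94
   311.6 74.88
   201.7 -14.8
box BL BR FR FL [[633.1, 163.5], [612.6, 15.0], [513.2, 28.4], [534.6, 175.3]]
   149.9 -97.85
   100.3 172.32
   148.5 81.7
   99.1 -6.84
remote [[682.9, -91.7], [675.1, -131.2], [511.6, -90.9], [521.1, -50.3]]
   40.2 -101.19
   168.3 166.15
   41.7 76.87
   167.0 -14.36
```

Big box confirmed. In the crop its lid corners are at (190,256), (438,288), (418,454) and (170,420), and they measure 100 x 150 mm. The tray yaw is about -14.9°, its inner corner is near (757,155), and the box is about +7.4° crooked to it. I'll push with the fingers open, so that two contacts square it up.

```bash
cat >> h.py <<'E'
from scipy.spatial.transform import Rotation as Ro
C=np.array([757.,155.3,120.]); YT=np.radians(-14.9)
ex=np.array([np.cos(YT),np.sin(YT),0]); ey=np.array([-ex[1],ex[0],0])
def W(x,y,z): return C+x*ex+y*ey+np.array([0,0,z-120.])
def rel(P): d=np.asarray(P)-C; return np.array([d@ex,d@ey,P[2]]).round(1)
def go(pos,rpy,target,yaw=None):
    R=Ro.from_euler('xyz',rpy).as_matrix()
    d=R.T@(np.asarray(target)-pos)
    print('shift mm',d.round(1),'share',(d/150).round(3),'len',np.linalg.norm(d).round(0))
    if yaw is not None:
        r=Ro.from_matrix(R.T@Ro.from_euler('xyz',[np.pi,0,yaw]).as_matrix()).as_rotvec()
        print('turn share',(np.degrees(r)/45).round(3))
E
python3 -c "print()"
```

Request:
{"fn": "step_arm", "kwargs": {
  "series": [
    [[0, 0, 0, 0.24, -0.165, 0, 0], [0, 0, 0, 0.24, -0.165, 0, 0], [0, 0, 0, 0.24, -0.165, 0, 0], [0, 0, 0, 0.24, -0.165, 0, 0], [0, 0, 0, 0.24, -0.165, 0, 0], [0, 0, 0, 0.24, -0.165, 0, 0], [0, 0, 0, 0.24, -0.165, 0, 0], [0, 0, 0, 0.24, -0.165, 0, 0], [0, 0, 0, 0.24, -0.165, 0, 0], [0, 0, 0, 0.24, -0.165, 0, 0]]
  ]
}}

```text
clock: 2.05
eef_pos: [452.5, -295.2, 231.6]
tool_rot: [3.141, -0.0, 0.26]
force: [0.6, -1.0, -0.7]
width: 85.2
gripper_force: 0.0
```

Request:
{"fn": "step_arm", "kwargs": {
  "series": [
    [[0, 0, 0.1655, 0, 0, 0, 0], [0, 0, 0.1655, 0, 0, 0, 0], [0, 0, 0.1655, 0, 0, 0, 0], [0, 0, 0.1655, 0, 0, 0, 0], [0, 0, 0, -0.06, -0.34, 0, 0], [0, 0, 0, -0.06, -0.34, 0, 0], [0, 0, 0, -0.06, -0.34, 0, 0], [0, 0, 0, -0.06, -0.34, 0, 0], [0, 0, 0, -0.06, -0.34, 0, 0], [0, 0, 0, -0.06, -0.34, 0, 0], [0, 0, 0, -0.06, -0.34, 0, 0], [0, 0, 0, -0.06, -0.34, 0, 0]]
  ]
}}

```text
clock: 3.25
eef_pos: [485.6, 104.1, 231.7]
tool_rot: [-3.141, -0.001, -0.26]
force: [0.3, 0.2, 0.3]
width: 85.3
gripper_force: 0.0
```

```bash
python3 - <<'E'
from cell import ctrl
from h import *
s=ctrl.read_state();print(s['eef_pos'],s['tool_rot'],rel(s['eef_pos']),s['qpos'])
go(s['eef_pos'],s['tool_rot'],W(-250,-105,127),YT)
E
```

```text
[485.57751955 104.10092734 231.69009538] [-3.14117498e+00 -9.02568739e-04 -2.60130536e-01] [-249.1 -119.3  231.7] [-0.35629434  0.41188492  0.12323739  1.939235   -0.06899907  0.79345613
 -2.02581358]
shift mm [ -1.  -14.2 104.7] share [-0.006 -0.095  0.698] len 106.0
turn share [-0.001 -0.001 -0.   ]
```

Request:
{"fn": "step_arm", "kwargs": {
  "series": [
    [[0, 0, 0, 0, -0.1, 0.15, 0], [0, 0, 0, 0, 0, 0.25, 0], [0, 0, 0, 0, 0, 0.2, 0], [0, 0, 0, 0, 0, 0.1, 0], [0, 0, 0, 0, 0, 0, 0]]
  ]
}}

```text
clock: 3.75
eef_pos: [487.9, 116.2, 124.5]
tool_rot: [3.139, 0.004, -0.26]
force: [0.6, 0.1, -0.1]
width: 85.6
gripper_force: 0.0
```

```bash
python3 - <<'E'
from cell import ctrl
from h import *
import cv2
s=ctrl.read_state();print(s['eef_pos'],rel(s['eef_pos']))
p=ctrl.get_image('scene')
a=cv2.resize(p['img'][110:290,140:380,::-1],(800,600),interpolation=cv2.INTER_CUBIC)
cv2.imwrite('pics/s2.png',a)
E
```

```text
[487.89240268 116.22551732 124.4684843 ] [-250.  -107.   124.5]
```

View pics/s2.png

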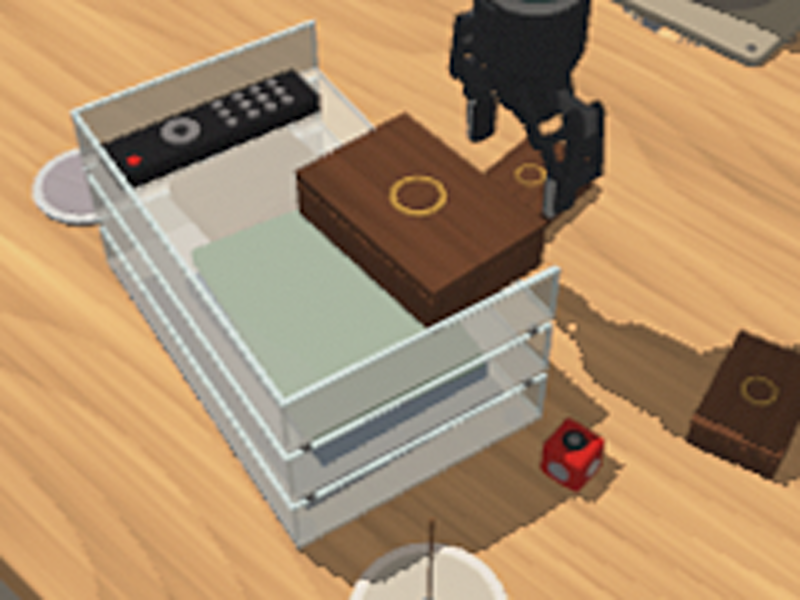

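Picture: the open fingers, at (480,130) and (553,210), stand clear in front of the box's front face. Pushing in.

Request:
{"fn": "step_arm", "kwargs": {
  "series": [
    [[0, 0, 0, 0.08, 0, 0, 0], [0, 0, 0, 0.06, 0, 0, 0], [0, 0, 0, 0.06, 0, 0, 0], [0, 0, 0, 0.06, 0, 0, 0], [0, 0, 0, 0.07, 0, 0, 0], [0, 0, 0, 0.07, 0, 0, 0], [0, 0, 0, 0.07, 0, 0, 0], [0, 0, 0, 0.07, 0, 0, 0], [0, 0, 0, 0.07, 0, 0, 0], [0, 0, 0, 0.07, 0, 0, 0], [0, 0, 0, 0.06, 0, 0, 0], [0, 0, 0, 0.04, 0, 0, 0]]
  ]
}}

```text
clock: 5.0
eef_pos: [603.5, 86.0, 126.3]
tool_rot: [3.142, -0.001, -0.26]
force: [-2.7, 1.2, 2.1]
width: 85.7
gripper_force: 1.6
```

```bash
python3 - <<'E'
from cell import ctrl
from h import *
import cv2
s=ctrl.read_state();print(s['eef_pos'],rel(s['eef_pos']))
p=ctrl.get_image('scene')
a=cv2.resize(p['img'][110:290,140:380,::-1],(800,600),interpolation=cv2.INTER_CUBIC)
cv2.imwrite('pics/s3.png',a)
E
```

```text
[603.45467882  86.02250115 126.252987  ] [-130.6 -106.4  126.3]
```

View pics/s3.png

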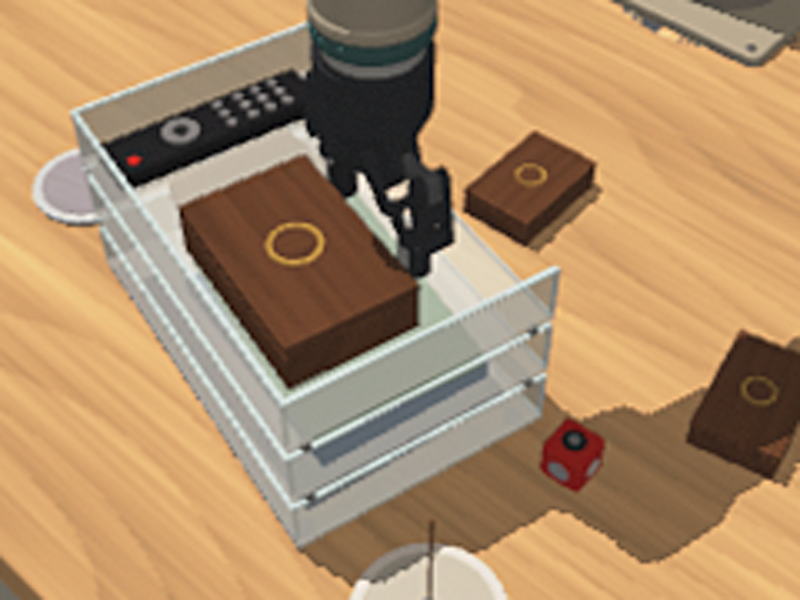

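The box at (300,250) now sits square against both fingers, a little short of the back wall. Next I'll lift, turn a quarter and push left from the right end.

Request:
{"fn": "step_arm", "kwargs": {
  "series": [
    [[0, 0, 0, -0.1, 0, 0, 0], [0, 0, 0, 0, 0, -0.3, 0], [0, 0, 0, 0, 0, -0.3, 0.3], [0, 0, -0.182, 0, 0, 0, 0.3], [0, 0, -0.182, 0, 0, 0, 0.3], [0, 0, -0.182, 0, 0, 0, 0.3], [0, 0, -0.182, 0, 0, 0, 0.3], [0, 0, -0.182, 0, 0, 0, 0.3], [0, 0, -0.182, 0, 0, 0, 0.3], [0, 0, -0.182, 0, 0, 0, 0.3], [0, 0, -0.182, 0, 0, 0, 0.3], [0, 0, -0.182, 0, 0, 0, 0.3]]
  ]
}}

```text
clock: 6.25
eef_pos: [588.9, 89.9, 216.5]
tool_rot: [3.14, -0.001, 1.032]
force: [-0.0, -0.2, -0.4]
width: 59.7
gripper_force: 0.0
```

Request:
{"fn": "step_arm", "kwargs": {
  "series": [
    [[0, 0, -0.182, 0, 0, 0, 0.3], [0, 0, -0.182, 0, 0, 0, 0.3], [0, 0, 0, 0, 0, 0, 0.3]]
  ]
}}

```text
clock: 6.55
eef_pos: [588.8, 89.9, 216.4]
tool_rot: [3.14, -0.001, 1.312]
force: [0.3, 0.2, -0.5]
width: 60.0
gripper_force: 0.0
```

```bash
python3 - <<'E'
from cell import ctrl
from h import *
import cv2
s=ctrl.read_state();print(s['eef_pos'],s['tool_rot'],rel(s['eef_pos']),s['width'])
go(s['eef_pos'],s['tool_rot'],W(-68,-216,130),YT+np.pi/2)
p=ctrl.get_image('top');
cv2.imwrite('pics/t2.png',cv2.resize(p['img'][105:245,165:360,::-1],None,fx=4,fy=4,interpolation=cv2.INTER_CUBIC))
E
```

```text
[588.79517275  89.85000972 216.38279216] [ 3.14019692e+00 -9.55439667e-04  1.31185879e+00] [-145.7 -106.5  216.4] 60.00977199736243
shift mm [-109.7   77.5   86.4] share [-0.731  0.517  0.576] len 160.0
turn share [ 0.002 -0.001  0.001]
```

View pics/t2.png

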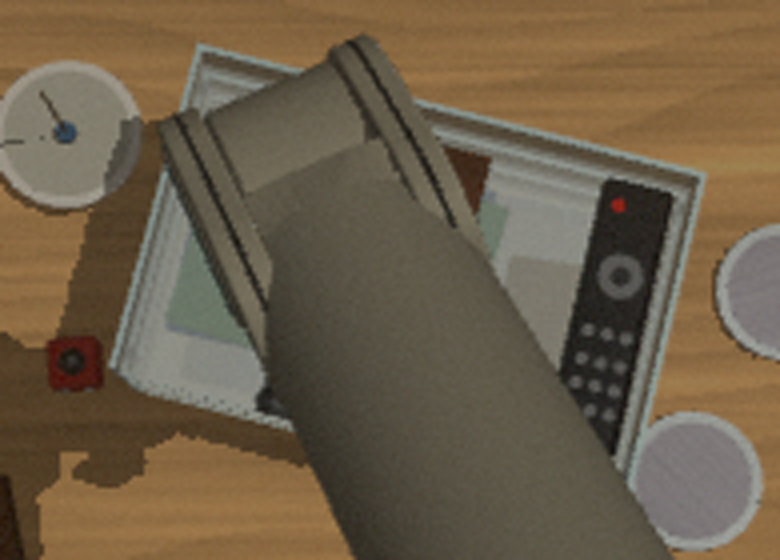

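The visible back right lid corner at (491,157) puts the box's right end about 184 mm from the left wall and its back 17 mm from the back wall. That agrees with the plan.

Request:
{"fn": "step_arm", "kwargs": {
  "series": [
    [[0, 0, 0, -0.183, 0.129, 0, 0.3], [0, 0, 0, -0.183, 0.129, 0, 0.3], [0, 0, 0, -0.183, 0.129, 0, 0.3], [0, 0, 0, -0.183, 0.129, 0, 0.3], [0, 0, 0, 0, 0, 0, 0.3], [0, 0, 0, 0, 0, 0.2, 0.3], [0, 0, 0, 0, 0, 0.2, 0.3], [0, 0, 0, 0, 0, 0.1, 0.3], [0, 0, 0, 0, 0, 0.07, 0.3], [0, 0, 0, 0, 0, 0, 0.3]]
  ]
}}

```text
clock: 7.6
eef_pos: [634.2, -35.4, 129.8]
tool_rot: [-3.14, 0.0, 1.312]
force: [0.2, -0.2, -0.7]
width: 59.9
gripper_force: 0.0
```

```bash
python3 - <<'E'
from cell import ctrl
from h import *
import cv2
s=ctrl.read_state();print(s['eef_pos'],rel(s['eef_pos']),s['force'])
p=ctrl.get_image('scene')
a=cv2.resize(p['img'][110:290,140:380,::-1],(800,600),interpolation=cv2.INTER_CUBIC)
cv2.imwrite('pics/s4.png',a)
E
```

```text
[634.19348385 -35.35586634 129.84577072] [ -69.7 -215.8  129.8] [ 0.19174008 -0.19822929 -0.70933953]
```

View pics/s4.png

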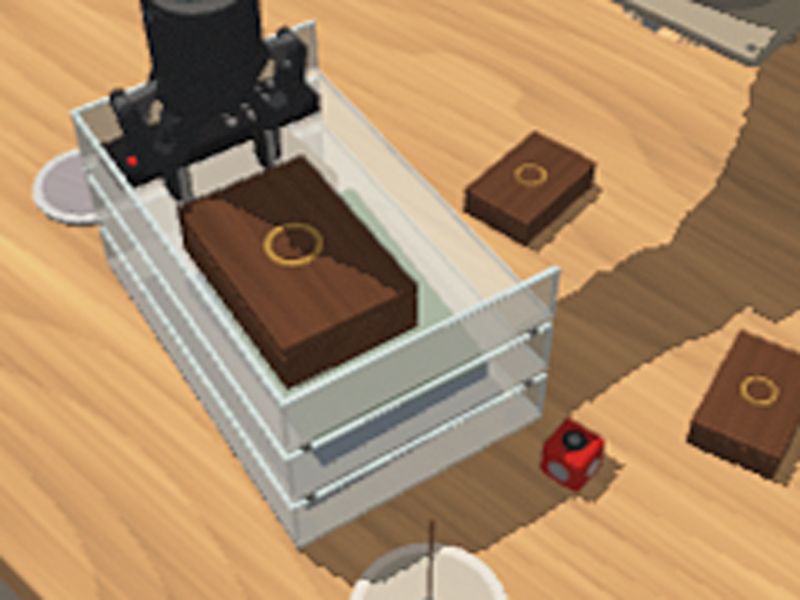

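The fingers, at (180,185) and (265,150), stand between the box and the remote, clear of both. Pushing left.

Request:
{"fn": "step_arm", "kwargs": {
  "series": [
    [[0, 0, 0, 0.06, 0, 0, 0.3], [0, 0, 0, 0.06, 0, 0, 0.3], [0, 0, 0, 0.05, 0, 0, 0.3], [0, 0, 0, 0.05, 0, 0, 0.3], [0, 0, 0, 0.05, 0, 0, 0.3], [0, 0, 0, 0.03, 0, 0, 0.3], [0, 0, 0, 0.02, 0, 0, 0.3]]
  ]
}}

```text
clock: 8.35
eef_pos: [647.0, 11.1, 130.9]
tool_rot: [3.142, 0.0, 1.313]
force: [-0.8, -3.9, 2.6]
width: 59.6
gripper_force: 1.6
```

Request:
{"fn": "step_arm", "kwargs": {
  "series": [
    [[0, 0, 0, 0.013, 0, 0, 0.3], [0, 0, 0, 0.013, 0, 0, 0.3], [0, 0, 0, 0.01, 0, 0, 0.3]]
  ]
}}

```text
clock: 8.65
eef_pos: [648.2, 15.8, 130.7]
tool_rot: [-3.141, 0.0, 1.312]
force: [-0.8, -2.9, 1.0]
width: 59.6
gripper_force: 1.5
```

Request:
{"fn": "step_arm", "kwargs": {
  "series": [
    [[0, 0, 0, 0.013, 0, 0, 0.3], [0, 0, 0, 0, 0, 0, 0.3]]
  ]
}}

```text
clock: 8.85
eef_pos: [648.9, 18.2, 130.8]
tool_rot: [-3.142, -0.0, 1.312]
force: [-0.1, -2.6, 0.8]
width: 59.7
gripper_force: 1.1
```

Request:
{"fn": "step_arm", "kwargs": {
  "series": [
    [[0, 0, 0, 0.013, 0, 0, 0.3], [0, 0, 0, 0, 0, 0, 0.3]]
  ]
}}

```text
clock: 9.05
eef_pos: [648.8, 18.2, 130.7]
tool_rot: [-3.141, 0.002, 1.312]
force: [-3.3, -4.9, 3.1]
width: 60.0
gripper_force: 2.7
```

Request:
{"fn": "step_arm", "kwargs": {
  "series": [
    [[0, 0, 0, 0.013, 0, 0, 0.3], [0, 0, 0, 0, 0, 0, 0.3]]
  ]
}}

```text
clock: 9.25
eef_pos: [648.8, 18.2, 130.7]
tool_rot: [-3.14, 0.005, 1.311]
force: [-3.7, -7.9, 4.0]
width: 59.5
gripper_force: 4.3
```

Request:
{"fn": "step_arm", "kwargs": {
  "series": [
    [[0, 0, 0, 0.013, 0, 0, 0.3], [0, 0, 0, 0, 0, 0, 0.3]]
  ]
}}

```text
clock: 9.45
eef_pos: [648.7, 18.1, 130.7]
tool_rot: [-3.14, 0.008, 1.31]
force: [-4.5, -10.2, 5.8]
width: 59.6
gripper_force: 5.8
```

It stopped against the left wall, and the TCP position (-160 mm = 150 + 11) agrees. Now for the final push from the front.

Request:
{"fn": "step_arm", "kwargs": {
  "series": [
    [[0, 0, 0, -0.14, 0, 0, 0.3], [0, 0, 0, 0, 0, -0.25, 0.3], [0, 0, 0, 0, 0, -0.3, 0.3], [0, 0, 0.182, 0, 0, 0, 0.3], [0, 0, 0.182, 0, 0, 0, 0], [0, 0, 0.182, 0, 0, 0, 0], [0, 0, 0.182, 0, 0, 0, 0], [0, 0, 0.182, 0, 0, 0, 0], [0, 0, 0.182, 0, 0, 0, 0], [0, 0, 0.182, 0, 0, 0, 0], [0, 0, 0.182, 0, 0, 0, 0], [0, 0, 0.182, 0, 0, 0, 0]]
  ]
}}

```text
clock: 10.65
eef_pos: [645.2, 5.1, 213.1]
tool_rot: [-3.139, -0.001, 0.021]
force: [-0.6, 0.7, -0.0]
width: 85.2
gripper_force: 0.0
```

Request:
{"fn": "step_arm", "kwargs": {
  "series": [
    [[0, 0, 0.182, 0, 0, 0, 0], [0, 0, 0.182, 0, 0, 0, 0], [0, 0, 0, 0, 0, 0, 0]]
  ]
}}

```text
clock: 10.95
eef_pos: [645.1, 5.0, 213.0]
tool_rot: [-3.14, -0.0, -0.259]
force: [-1.0, -0.1, -0.4]
width: 85.3
gripper_force: 0.0
```

```bash
python3 - <<'E'
from cell import ctrl
from h import *
s=ctrl.read_state();print(s['eef_pos'],s['tool_rot'],rel(s['eef_pos']),s['width'])
go(s['eef_pos'],s['tool_rot'],W(-147,-76,127),YT)
E
```

```text
[645.13310251   4.98398338 213.03317501] [-3.14032116e+00 -3.29027902e-05 -2.59046486e-01] [ -69.5 -174.   213. ] 85.32864335107628
shift mm [-77.4 -98.   86.2] share [-0.516 -0.653  0.574] len 152.0
turn share [-0.002 -0.     0.001]
```

Request:
{"fn": "step_arm", "kwargs": {
  "series": [
    [[0, 0, 0, -0.172, -0.218, 0, 0], [0, 0, 0, -0.172, -0.218, 0, 0], [0, 0, 0, -0.172, -0.217, 0, 0], [0, 0, 0, 0, 0, 0, 0], [0, 0, 0, 0, 0, 0.25, 0], [0, 0, 0, 0, 0, 0.22, 0], [0, 0, 0, 0, 0, 0.1, 0], [0, 0, 0, 0, 0, 0, 0], [0, 0, 0, 0.06, 0, 0, 0], [0, 0, 0, 0.06, 0, 0, 0], [0, 0, 0, 0.04, 0, 0, 0], [0, 0, 0, 0, 0, 0, 0]]
  ]
}}

```text
clock: 12.15
eef_pos: [620.4, 111.2, 128.7]
tool_rot: [-3.141, -0.003, -0.261]
force: [0.2, 0.2, 0.1]
width: 85.4
gripper_force: 0.0
```

Request:
{"fn": "step_arm", "kwargs": {
  "series": [
    [[0, 0, 0, 0.02, 0, 0, 0], [0, 0, 0, 0.02, 0, 0, 0], [0, 0, 0, 0.02, 0, 0, 0], [0, 0, 0, 0, 0, 0, 0]]
  ]
}}

```text
clock: 12.55
eef_pos: [627.7, 109.3, 127.9]
tool_rot: [-3.141, -0.001, -0.26]
force: [-1.3, 1.0, 0.9]
width: 85.4
gripper_force: 0.7
```

Request:
{"fn": "step_arm", "kwargs": {
  "series": [
    [[0, 0, 0, 0.015, 0, 0, 0], [0, 0, 0, 0, 0, 0, 0]]
  ]
}}

```text
clock: 12.75
eef_pos: [629.6, 108.7, 127.8]
tool_rot: [-3.141, -0.0, -0.26]
force: [-1.1, 1.9, 1.8]
width: 85.4
gripper_force: 1.0
```

Request:
{"fn": "step_arm", "kwargs": {
  "series": [
    [[0, 0, 0, 0.015, 0, 0, 0], [0, 0, 0, 0, 0, 0, 0]]
  ]
}}

```text
clock: 12.95
eef_pos: [629.6, 108.7, 127.6]
tool_rot: [3.141, 0.004, -0.26]
force: [-6.4, 2.1, 5.7]
width: 85.3
gripper_force: 3.5
```

Request:
{"fn": "step_arm", "kwargs": {
  "series": [
    [[0, 0, 0, 0.015, 0, 0, 0], [0, 0, 0, 0, 0, 0, 0]]
  ]
}}

```text
clock: 13.15
eef_pos: [629.4, 108.7, 127.4]
tool_rot: [3.14, 0.009, -0.26]
force: [-12.1, 2.8, 6.9]
width: 85.4
gripper_force: 6.0
```

Request:
{"fn": "step_arm", "kwargs": {
  "series": [
    [[0, 0, 0, 0.015, 0, 0, 0], [0, 0, 0, 0, 0, 0, 0]]
  ]
}}

```text
clock: 13.35
eef_pos: [629.3, 108.7, 127.3]
tool_rot: [3.139, 0.014, -0.26]
force: [-16.7, 3.8, 11.1]
width: 85.3
gripper_force: 8.5
```

It is stopped by the back wall. I'll withdraw out of the top camera's view and check.

Request:
{"fn": "step_arm", "kwargs": {
  "series": [
    [[0, 0, 0, -0.1, 0, 0, 0], [0, 0, 0, -0.1, 0, 0, 0], [0, 0, 0, 0, 0, -0.3, 0], [0, 0, 0, 0, 0, -0.3, 0], [0, 0, 0, -0.1, 0.3, -0.1, 0], [0, 0, 0, -0.1, 0.3, 0, 0], [0, 0, 0, -0.1, 0.3, 0, 0], [0, 0, 0, -0.1, 0.3, 0, 0], [0, 0, 0, 0, 0.3, 0, 0], [0, 0, 0, 0, 0.3, 0, 0], [0, 0, 0, 0, 0.3, 0, 0], [0, 0, 0, 0, 0, 0, 0]]
  ]
}}

```text
clock: 14.55
eef_pos: [466.2, -182.8, 233.5]
tool_rot: [3.137, -0.003, -0.272]
force: [0.0, 1.3, 0.1]
width: 85.2
gripper_force: 0.0
```

```bash
python3 - <<'E'
from cell import ctrl
from h import *
import cv2
s=ctrl.read_state();print(s['eef_pos'],s['clock'])
p=ctrl.get_image('top');q=ctrl.get_image('scene')
a=cv2.resize(p['img'][105:245,165:360,::-1],(780,560),interpolation=cv2.INTER_CUBIC)
cv2.imwrite('pics/t5.png',a)
b=cv2.resize(q['img'][110:290,140:380,::-1],(800,600),interpolation=cv2.INTER_CUBIC)
cv2.imwrite('pics/s5.png',b)
E
```

```text
[ 466.16146595 -182.76790677  233.47216311] 14.55
```

View pics/t5.png

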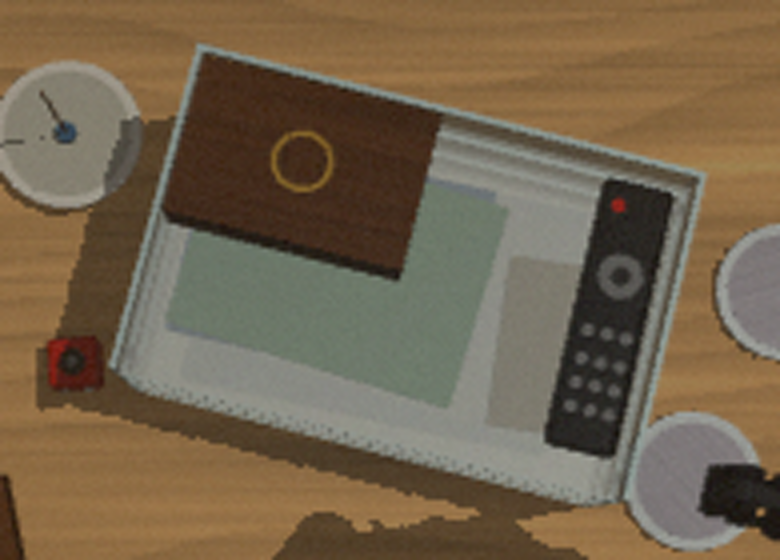

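View pics/s5.png

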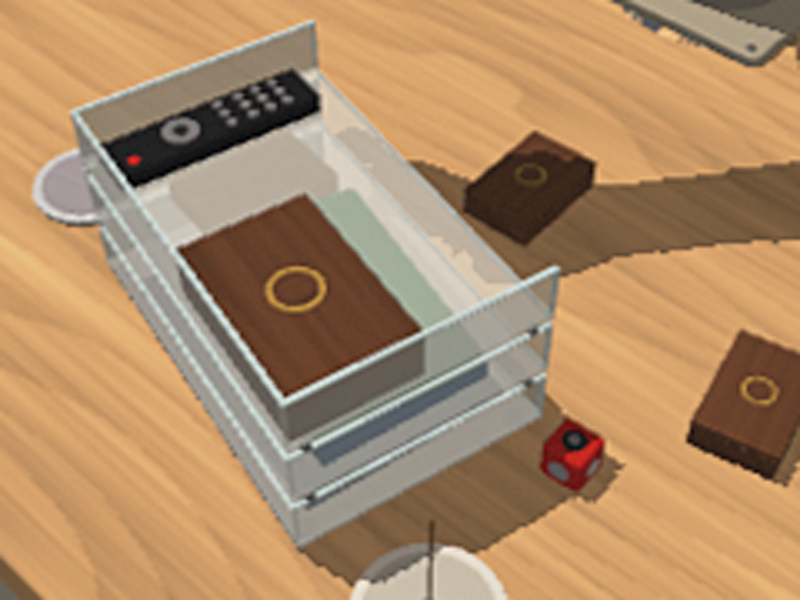

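Both views show the box at (300,160) in the top crop, square and flush in the back left corner. The remote at (610,315) and the bystanders haven't moved, and the robot is clear.

```bash
python3 -c "
from cell import ctrl
print(ctrl.finish_job())"
```

```text
the job is handed in; nothing more can be done
None
```

The large walnut incense box now sits flat and square in the back left corner of the top tray, flush against both walls, with the remote and everything else unmoved in the final pictures; I handed the job in at about 15 s of the 51 s allowed.

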